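# Tare the bench scale for the measuring jug

### The job

Get the dial scale ready for weighing into the measuring jug. Set the empty jug down gently and upright in the middle of the scale's pan and let go of it, then turn the black tare knob, which turns the dial card, until the pointer stands on the card's red zero mark. Leave the jug on the pan and do not disturb the sugar jar.

Things in the scene. Friction and masses are not known exactly. Their poses are not given: they have to be found in the camera images.
- scale: Mechanical bench scale, fixed, cream housing 250 mm wide (y), 305 mm deep (x). Origin: on the table under it, x to its back, y to its left, z up. The front half of its upper face is a fascia sloping up to the back at 20 degrees, with the dial (left) and tare knob (right); the back half is level, 89 mm high, and carries the pan, whose centre is 70 mm behind the origin.
- pan_floor (a point): Centre of the upper face of the scale's round steel pan, 116 mm above the table when empty. Flat to 80 mm radius, then a rim rising 7 mm to 90 mm radius. The pan is sprung: it sinks 20 mm per kg and then meets its stop at 21 mm.
- pan (a joint): How far the pan has sunk, in m (0 empty). The pointer turns clockwise with it from the uphill (12 o'clock) direction, one full turn per 20 mm (1 kg).
- dial: The fixed steel bezel of the dial, 134 mm diameter, standing 10 mm above the fascia, with a clear window over the pointer and a white card of 40 divisions of 25 g (9 degrees) each. Origin: its centre on the fascia. z is the fascia's outward normal (up and towards the front), x points uphill (12 o'clock), y to the left.
- zero_mark (a point): Red zero wedge on the card, at 52 mm from the dial's centre, in the pointer's plane. It turns with the card.
- pointer_tip (a point): Tip of the black pointer, 52 mm from the dial's centre (the short wide end is its tail). At a reading of zero it coincides with zero_mark.
- tare_knob (a joint): Angle of the tare knob, rad, growing clockwise as seen by someone facing the fascia; free from -4.5 to 4.5. The card with its zero mark turns by the same angle in the same sense; at 0 the zero mark is uphill (12 o'clock), where the pointer stands while the pan is empty.
- knob_grip (a point): On the axis of the tare knob, 26 mm above the fascia: the height to grip. Fluted round black knob, 44 mm diameter, its top 37 mm above the fascia, white line on top, 51 mm skirt below 8 mm. Its axis is the dial's z axis (20 degrees off vertical, leaning to the front). The point turns with the knob.
- jug: Empty clear measuring jug, 120 mm wide, 135 mm high, 84 to 168 g, loose. Origin: on its underside, 10.5 mm from the centre of the base towards the handle; z up, handle along its -y, spout along +y.
- jug_base (a point): Centre of the jug's underside (its base is 95 mm in diameter).
- jug_handle (a point): In the upper part of the jug's handle, 115 mm above its underside, 87.5 mm from the axis through jug_base. The handle's upright is 16 mm thick (jug x), 12 mm deep (jug y), its top 131 mm above the underside: pinch it across jug x from above.
- sugar_jar: Clip-top glass jar with sugar, 108 x 94 x 135 mm, loose, a bystander. Origin: centre of its underside.

How it is judged (in metres and radians):
On the way:
1. the jug stands upright on the pan, its base centre within 35 mm of the pan's centre, not touched by the fingers (horizontal distance between jug_base and pan_floor below 0.035 m and z of jug_base in the frame of pan_floor between -0.006 and 0.006 m and angle between jug's own z axis and vertical below 0.1 rad and contact force between jug and the fingers below 0.05 N), for 0.2 s.
At the end, for the whole second after the job is handed in: The jug stands upright (within 0.1 rad) and at rest on the pan, its base centre within 35 mm of the pan's centre, and with it there the pointer's tip is within 4.2 mm of the card's red zero mark (about half a division, 13 g); the knob is at rest (distance between pointer_tip and zero_mark below 0.0042 m and horizontal distance between jug_base and pan_floor below 0.035 m and z of jug_base in the frame of pan_floor between -0.006 and 0.006 m and angle between jug's own z axis and vertical below 0.1 rad and linear speed of jug below 0.02 m/s and velocity of joint tare_knob between -0.05 and 0.05 rad/s); the robot touches nothing.
It fails at once if the pan is driven down to its stop (jug dropped or pressed hard) (value of joint pan above 0.0195 m).
It fails at once if the sugar jar is pushed more than 30 mm or tipped (distance of sugar_jar from where it was at the start of the episode above 0.03 m or angle between sugar_jar's own z axis and vertical above 0.3 rad).
It also fails if it takes over 72 s, if anything falls off the work surface, if the arm or the gripper's body presses on something with over 40 N, if the wrist force passes 120 N, or if a joint passes its speed limit or range.

### The arm

A 6-joint arm with a two-finger parallel gripper is mounted at the origin on a cart in front of the work surface, level with it; the furniture and walls round the work are solid. World frame = base frame: x ahead of the robot, y to its left, z up, the work surface at z = 0. Lengths are in mm, angles in degrees, forces in N, time in s.
With the tool pointing down it reaches from about 250 to 775 mm from the base axis. Payload 4 kg.
Tool frame: the origin (TCP) lies at the very end of the fingers, on their centre line; the grasp point (between the pads) lies 19 mm behind it; z points along the fingers, y is the direction in which the jaws open and shut (so a half turn about z gives the same grasp; the last joint's range is limited). The gripper opens to 94 mm and grips with 3 to 60 N. Pads are 16 mm wide; open, the fingers measure 119 mm over their backs; the gripper's body (75 mm by 177 mm) begins 78 mm behind the grasp point.
Start: joints at [-75.006, 4.996, 78.535, -0, 96.463, -5.907], TCP at [196.218, -513.828, 205.506] pointing down, gripper open.
Joint ranges: [-177.83, 177.83], [-43.37, 116.18], [15.69, 146.23], [-61.86, 241.86], [9.47, 152.12], [-147.06, 147.06]. Speed limits (degrees/s): [159.86, 159.86, 180, 180, 180, 180].

### API

Orientations are given as a 3x3 rotation matrix whose columns are the frame's x, y, z axes.
In Python, from cell import monitor, read_camera, arm gives the robot as it stands. The module is installed in compiled form; this text tells all that it offers.
- The arm moves only by the tool servo_tool, never from a script. Its argument "motion" is a list of rows, each an object of numbers: "x", "y", "z": the shift along the world's x, y, z in cm; "yaw": the turn about the world's z in rad; "claw": the gripper's target within -1 to 1 (fully open at 1, half-way at 0, shut at -1). In form: [{"x": .., "y": .., "z": .., "yaw": .., "claw": ..}, ...]. A call has 1 to 20 rows; each row is the pose to reach, as a shift and turn from the pose measured when the call began; what a row does not reach only later rows make up. A row lasts 1/8 s, in which the tool goes at most 62.5 mm and 10.7 degrees, less where a joint would pass 70% of its speed; a pose out of reach is approached as far as the arm can. A call with a gripper value outside its range is refused whole. The fingers move at their own pace and stop on an object; the grip force is fixed at half the most. Time passes only in rows, so rows that repeat a pose let the fingers close. It gives the time, the measured TCP pose, the force and the opening at its end, in the units of the state.
- monitor.state(): the state, without advancing time (a new reading comes with each control period).
- read_camera(name): name is "scene" or "top"; returns a dict with "color" (384x512x3 uint8, red, green, blue), "mtx" (3x3 intrinsics, pixels), "dist_coeffs" ([k1, k2, p1, p2, k3] as OpenCV has them; the pictures are not rectified), "R" (3x3) and "t" (3): a world point X has camera coordinates R X + t. Camera axes: x right, y down, z forward; pixel columns grow to the right and rows downward; lengths in mm; the calibration is good to about 2 mm. A picture is of the moment at which its call begins. There is no depth.
- arm.job_done(): hands the job in, once; it reports no verdict.
The state is a dict: "time_s": time; "joints": joint angles; "qd": joint speeds; "effort": joint torques, N m; "position": TCP position; "ee_rot": TCP orientation; "contact_force": force on the tool from outside, world axes, zero at the start; "moment": the same for the moment, N m; "grip_width": finger opening in mm.
Only numpy, scipy, OpenCV 4.12 (cv2) and the standard library are available. Lean on these libraries where they do the work, as an engineer would, in place of code of your own. Each camera call takes 0.05 s, during which the arm holds its last target. There are 200 camera calls.

## Working session

There is one attempt and no reset: what is moved stays moved. The work goes in short steps, Python scripts to look and compute and a tool call to move; the robot and the scene stay as the last step left them, time stands still between calls to the robot, and variables do not carry over. Pictures are saved under pics/ and viewed, about 8 in all and at most 12, crops included, and the job is handed in when it is done.

Besides the shell and the picture viewer there is one more tool, called after "Emit:" by a JSON object that holds its "method" and its "body", one argument or row to a line. servo_tool: Moves the arm, as the interface text tells. Its arguments: {"type":"object","properties":{"motion":{"type":"array","items":{"type":"object","properties":{"x":{"type":"number"},"y":{"type":"number"},"z":{"type":"number"},"yaw":{"type":"number"},"claw":{"type":"number"}}}}},"required":["motion"]}

```bash
mkdir -p pics; cat > h.py <<'E'
import numpy as np, cv2
from cell import monitor, read_camera, arm
def snap(name,fn=None,crop=None,scale=1):
    c=read_camera(name)
    if fn:
        im=c["color"][:,:,::-1]
        if crop: im=im[crop[1]:crop[3],crop[0]:crop[2]]
        if scale!=1: im=cv2.resize(im,None,fx=scale,fy=scale,interpolation=cv2.INTER_CUBIC)
        cv2.imwrite("pics/"+fn,im)
    return c
def ray(c,u,v):
    R=np.array(c["R"]);t=np.array(c["t"]).ravel()
    p=cv2.undistortPoints(np.array([[[u,v]]],float),np.array(c["mtx"]),np.array(c["dist_coeffs"]))[0,0]
    d=R.T@np.array([p[0],p[1],1.]);return -R.T@t,d/np.linalg.norm(d)
def onz(c,u,v,z):
    o,d=ray(c,u,v);return o+d*(z-o[2])/d[2]
def proj(c,X):
    R=np.array(c["R"]);t=np.array(c["t"]).ravel()
    return cv2.projectPoints(np.array(X,float).reshape(-1,1,3),cv2.Rodrigues(R)[0],t,np.array(c["mtx"]),np.array(c["dist_coeffs"]))[0][:,0]
E
python3 - <<'E'
from h import *
for n in("scene","top"):
    c=snap(n,n+"0.png",scale=1.5); o,_=ray(c,256,192); print(n,o.round(),onz(c,256,192,0).round(),np.array(c["mtx"]).round(1).tolist())
s=monitor.state();print(s["time_s"],np.round(s["ee_rot"],3).tolist(),s["grip_width"])
E
```

```text
scene [-165.  666.  713.] [640. -94.   0.] [[417.3, 0.0, 246.8], [0.0, 417.3, 187.4], [0.0, 0.0, 1.0]]
top [ 355.   55. 1264.] [597.  24.   0.] [[376.1, 0.0, 257.0], [0.0, 376.1, 194.9], [0.0, 0.0, 1.0]]
0.1 [[0.934, 0.357, -0.001], [0.357, -0.934, 0.002], [0.0, -0.002, -1.0]] 94.17318349857447
```

View pics/scene0.png

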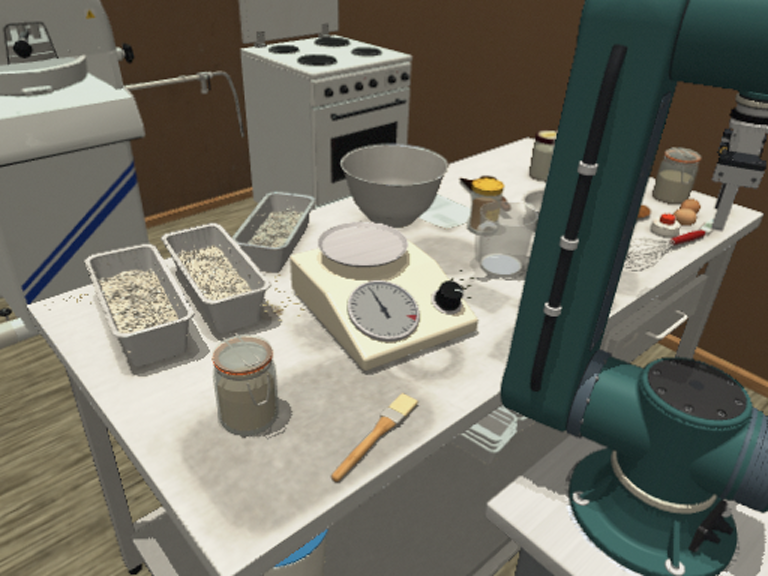

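View pics/top0.png

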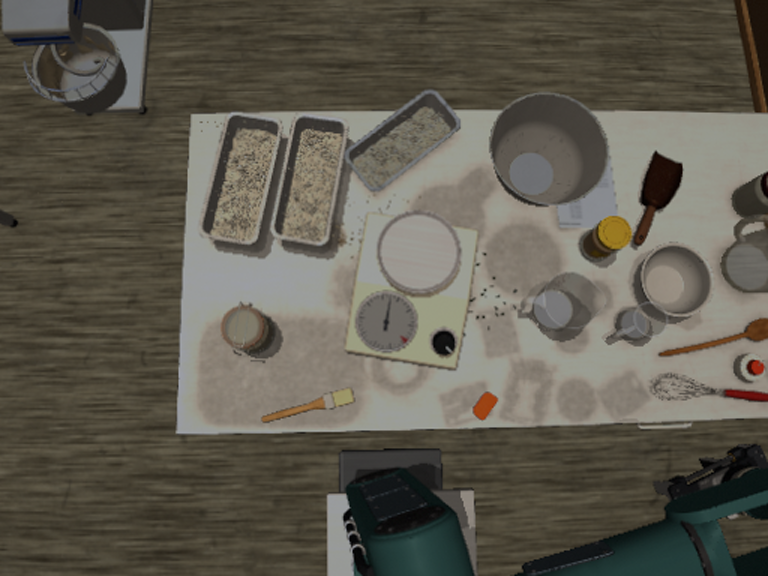

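The scale is mid-table (top picture, pan at about 420,252, dial 387,320, knob 443,343). The clear jug is at about (560,308) with its handle towards the scale. The clip-top jar is at (245,330), far left. Zooming in for the numbers.

```bash
python3 - <<'E'
from h import *
a=snap("top")["color"][135:255,225:465,::-1]; b=snap("scene")["color"][100:250,190:370,::-1]
cv2.imwrite("pics/t1.png",cv2.resize(a,None,fx=3.3,fy=3.3,interpolation=cv2.INTER_CUBIC))
cv2.imwrite("pics/s1.png",cv2.resize(b,None,fx=4,fy=4,interpolation=cv2.INTER_CUBIC))
E
```

```text
(no output)
```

View pics/t1.png

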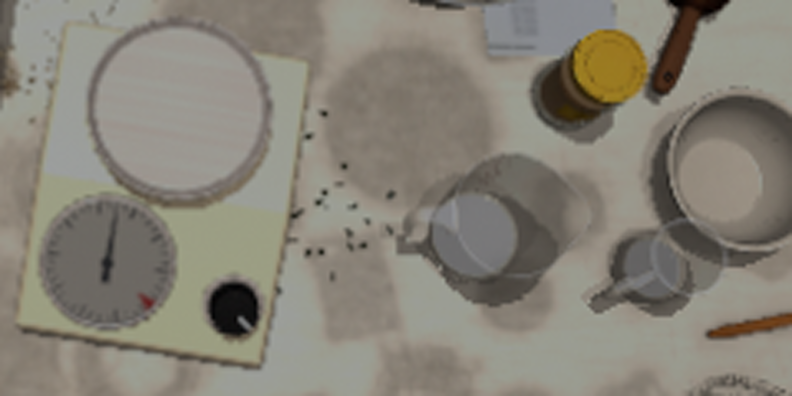

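View pics/s1.png

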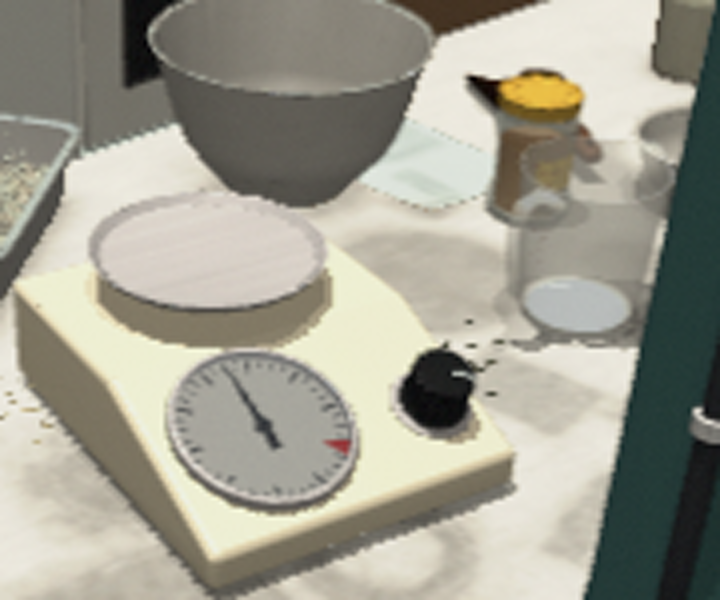

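```bash
python3 - <<'E'
from h import *
t=snap("top");s=snap("scene")
a=t["color"][165:245,335:415,::-1]; b=s["color"][125:195,300:370,::-1]
f=lambda x,k:cv2.normalize(cv2.resize(x,(400*k//k,400),interpolation=cv2.INTER_CUBIC),None,0,255,cv2.NORM_MINMAX)
cv2.imwrite("pics/j1.png",np.clip(np.hstack([f(a,1)*1.0,f(b,1)])*1.15,0,255).astype(np.uint8))
P=lambda u,v:(225+u/3.3,135+v/3.3); S=lambda u,v:(190+u/4,100+v/4)
print("base top",onz(t,*P(474,235),3).round(1),"scene",onz(s,*S(577,305),3).round(1))
print("rimw",onz(t,*P(455,215),135).round(),onz(t,*P(592,215),135).round(),"base w",onz(t,*P(430,235),3).round(),onz(t,*P(518,235),3).round())
print("pan top",onz(t,*P(180,108),123).round(1),"scene",onz(s,*S(208,252),123).round(1), "w",onz(t,*P(89,108),123).round(),onz(t,*P(271,108),123).round())
def tri(p,q):
    (o1,d1),(o2,d2)=ray(t,*p),ray(s,*q)
    A=np.c_[d1,-d2];l=np.linalg.lstsq(A,o2-o1,rcond=None)[0]
    x,y=o1+l[0]*d1,o2+l[1]*d2;return ((x+y)/2).round(1),np.linalg.norm(x-y).round(1)
print("dial",tri(P(107,262),S(262,425)))
print("knobtop",tri(P(236,305),S(441,370)))
for n,p,q in(("BL",(68,24),(20,285)),("FL",(20,326),(213,575)),("FR",(262,364),(512,468))): print(n,tri(P(*p),S(*q)))
E
```

```text
base top [ 540.1 -361.4    3. ] scene [ 542.8 -360.6    3. ]
rimw [ 540. -301.  135.] [ 537. -433.  135.] base w [ 541. -315.    3.] [ 539. -408.    3.]
pan top [649.6 -48.1 123. ] scene [642.6 -35.8 123. ] w [651.  38. 123.] [ 648. -135.  123.]
dial (array([512.2,  24. ,  65.5]), np.float64(3.1))
knobtop (array([465.1, -98.9,  83.8]), np.float64(0.3))
BL (array([748.9,  57.5,  81. ]), np.float64(1.4))
FL (array([456.6, 112.4,  16.6]), np.float64(6.1))
FR (array([ 413.7, -130.3,   13.7]), np.float64(5.5))
```

View pics/j1.png

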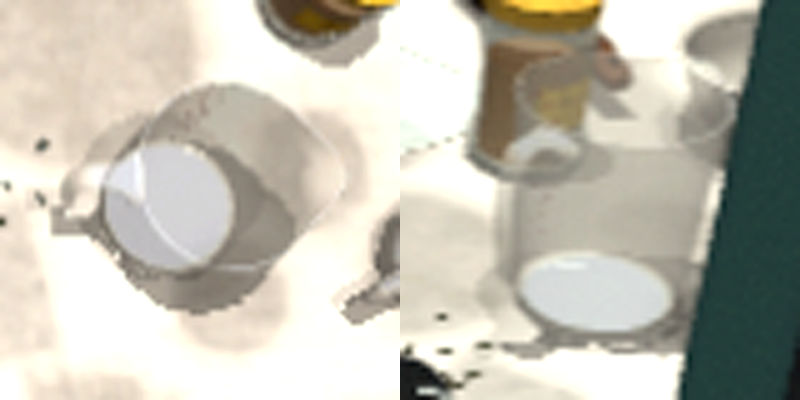

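Left panel: base disc centre at (170,205), rim centre about (225,176), spout tip at (347,182), and a whitish handle top at about (65–130,180–195) on the left. In the right panel (scene) the handle top shows at about (540,150). I'll work out the handle direction.

```bash
python3 - <<'E'
from h import *
t=snap("top");s=snap("scene")
T=lambda u,v:(335+u/5,165+v/5); S=lambda u,v:(300+(u-400)*70/400,125+v*70/400)
print("rimc",onz(t,*T(225,176),135).round(1),"spout",onz(t,*T(347,182),133).round(1))
b=np.array([541.,-361.])
for a in(-30,-15,0,15,30):
    d=np.array([np.sin(np.radians(a)),np.cos(np.radians(a))])
    P=[[*(b+r*d),z] for r,z in((87.5,131),(87.5,115),(87.5,50))]
    pt=(proj(t,P)-[335,165])*5; ps=(proj(s,P)-[300,125])*400/70+[400,0]
    print(a,pt.round().tolist(),ps.round().tolist())
# pan rim circle by colour/edges & red mark
for c in(t,s):
    hsv=cv2.cvtColor(c["color"],cv2.COLOR_RGB2HSV)
E
```

```text
rimc [ 538.8 -355.1  135. ] spout [ 533.9 -433.1  133. ]
-30 [[117.0, 246.0], [109.0, 249.0], [81.0, 262.0]] [[605.0, 165.0], [601.0, 191.0], [585.0, 296.0]]
-15 [[100.0, 212.0], [93.0, 216.0], [66.0, 230.0]] [[564.0, 155.0], [560.0, 182.0], [545.0, 286.0]]
0 [[93.0, 176.0], [86.0, 180.0], [60.0, 196.0]] [[527.0, 142.0], [524.0, 168.0], [510.0, 272.0]]
15 [[96.0, 140.0], [89.0, 145.0], [62.0, 163.0]] [[499.0, 125.0], [495.0, 151.0], [482.0, 254.0]]
30 [[107.0, 106.0], [100.0, 111.0], [73.0, 131.0]] [[480.0, 107.0], [477.0, 133.0], [465.0, 235.0]]
```

Handle points along about +y (0 ±5°), so the grip point is near (541,−274,115). The scale is yawed about −10.5° and the pan centre is near (650,−48); the corner estimates agree. Moving over the handle with the jaws along world x.

Emit:
{"method": "servo_tool", "body": {
  "motion": [
    {"x": 6, "y": 4, "yaw": 0.17, "claw": 1},
    {"x": 12, "y": 8.2, "yaw": 0.34},
    {"x": 18, "y": 12.4, "yaw": 0.5},
    {"x": 24, "y": 16.5, "yaw": 0.7},
    {"x": 30, "y": 20.5, "yaw": 0.87},
    {"x": 34.5, "y": 24, "yaw": 1.04},
    {"x": 34.5, "y": 24, "yaw": 1.2},
    {"x": 34.5, "y": 24, "yaw": 1.2},
    {"x": 34.5, "y": 24, "yaw": 1.2},
    {"x": 34.5, "y": 24, "yaw": 1.2}
  ]
}}

```text
invalid input
```

```bash
python3 - <<'E'
from h import *
t=snap("top");s=snap("scene")
a=t["color"][150:250,325:425,::-1]; b=s["color"][70:200,280:410,::-1]
f=lambda x:cv2.resize(x,(400,400),interpolation=cv2.INTER_CUBIC)
cv2.imwrite("pics/j2.png",np.clip(np.hstack([f(a),f(b)])*1.2,0,255).astype(np.uint8))
st=monitor.state();print(st["joints"],np.round(st["ee_rot"],2).tolist())
E
```

```text
[-7.50071788e+01  4.99640832e+00  7.85391298e+01  1.03751484e-03
  9.64618637e+01 -5.90581622e+00] [[0.93, 0.36, 0.0], [0.36, -0.93, -0.0], [0.0, 0.0, -1.0]]
```

View pics/j2.png

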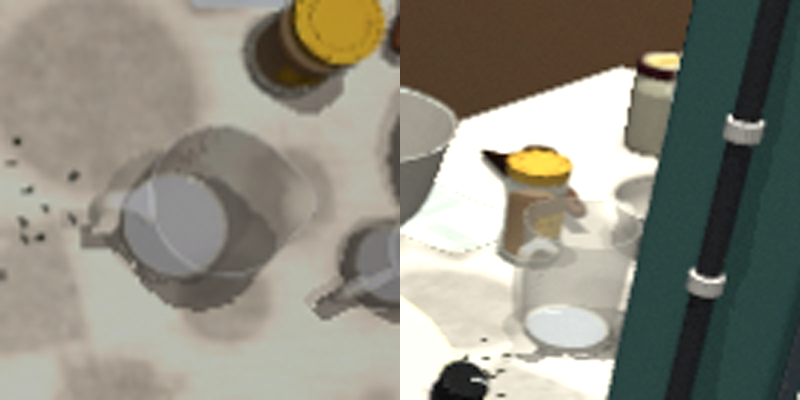

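The move was refused because every row needs all five fields, so the arm has not moved. The picture only repeats the start view. Retrying with complete rows.

Emit:
{"method": "servo_tool", "body": {
  "motion": [
    {"x": 6, "y": 4, "z": 0, "yaw": 0.17, "claw": 1},
    {"x": 12, "y": 8.2, "z": 0, "yaw": 0.34, "claw": 1},
    {"x": 18, "y": 12.4, "z": 0, "yaw": 0.5, "claw": 1},
    {"x": 24, "y": 16.5, "z": 0, "yaw": 0.7, "claw": 1},
    {"x": 30, "y": 20.5, "z": 0, "yaw": 0.87, "claw": 1},
    {"x": 34.5, "y": 24, "z": 0, "yaw": 1.04, "claw": 1},
    {"x": 34.5, "y": 24, "z": 0, "yaw": 1.2, "claw": 1},
    {"x": 34.5, "y": 24, "z": 0, "yaw": 1.2, "claw": 1},
    {"x": 34.5, "y": 24, "z": 0, "yaw": 1.2, "claw": 1},
    {"x": 34.5, "y": 24, "z": 0, "yaw": 1.2, "claw": 1}
  ]
}}

```text
time_s: 1.75
position: [540.2, -274.9, 205.7]
ee_rot: [[0.009, 1.0, -0.0], [1.0, -0.009, -0.0], [-0.0, -0.0, -1.0]]
contact_force: [-0.3, -0.9, 0.7]
grip_width: 94.2
```

```bash
python3 - <<'E'
from h import *
s=snap("scene")
b=s["color"][80:200,270:410,::-1]
cv2.imwrite("pics/j3.png",np.clip(cv2.resize(b,None,fx=5,fy=5,interpolation=cv2.INTER_CUBIC)*1.1,0,255).astype(np.uint8))
st=monitor.state();print(np.round(st["joints"],1),np.round(st["ee_rot"],2).tolist(),st["position"])
E
```

```text
[-32.3  12.2  70.4  -0.   97.4 -31.8] [[0.01, 1.0, 0.0], [1.0, -0.01, -0.0], [-0.0, 0.0, -1.0]] [ 540.25181232 -274.95309316  205.73109907]
```

View pics/j3.png

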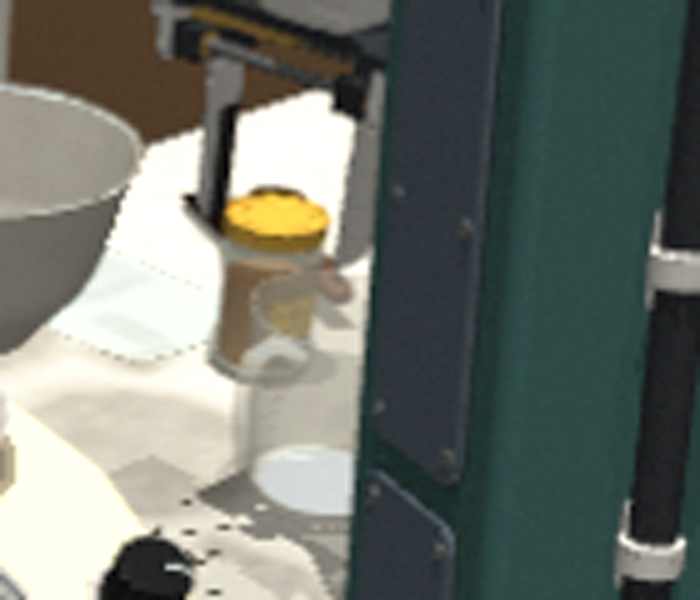

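The fingers (about x 210 and 360 px) straddle the white handle (285,340). Descending.

Emit:
{"method": "servo_tool", "body": {
  "motion": [
    {"x": 0.1, "y": 0, "z": -3, "yaw": 0, "claw": 1},
    {"x": 0.1, "y": 0, "z": -6, "yaw": 0, "claw": 1},
    {"x": 0.1, "y": 0, "z": -8, "yaw": 0, "claw": 1},
    {"x": 0.1, "y": 0, "z": -9.5, "yaw": 0, "claw": 1},
    {"x": 0.1, "y": 0, "z": -10.9, "yaw": 0, "claw": 1},
    {"x": 0.1, "y": 0, "z": -10.9, "yaw": 0, "claw": 1},
    {"x": 0.1, "y": 0, "z": -10.9, "yaw": 0, "claw": 1}
  ]
}}

```text
time_s: 2.68
position: [541.7, -275.3, 97.6]
ee_rot: [[0.009, 1.0, 0.001], [1.0, -0.009, -0.001], [-0.001, 0.001, -1.0]]
contact_force: [-0.3, -0.8, -0.5]
grip_width: 94.3
```

Emit:
{"method": "servo_tool", "body": {
  "motion": [
    {"x": 0, "y": 0, "z": 0, "yaw": 0, "claw": 0},
    {"x": 0, "y": 0, "z": 0, "yaw": 0, "claw": -0.5},
    {"x": 0, "y": 0, "z": 0, "yaw": 0, "claw": -1},
    {"x": 0, "y": 0, "z": 0, "yaw": 0, "claw": -1},
    {"x": 0, "y": 0, "z": 0, "yaw": 0, "claw": -1},
    {"x": 0, "y": 0, "z": 0, "yaw": 0, "claw": -1},
    {"x": 0, "y": 0, "z": 0, "yaw": 0, "claw": -1},
    {"x": 0, "y": 0, "z": 0, "yaw": 0, "claw": -1},
    {"x": 0, "y": 0, "z": 0, "yaw": 0, "claw": -1},
    {"x": 0, "y": 0, "z": 0, "yaw": 0, "claw": -1}
  ]
}}

```text
time_s: 3.92
position: [541.7, -275.3, 97.6]
ee_rot: [[0.009, 1.0, 0.001], [1.0, -0.009, -0.001], [-0.001, 0.001, -1.0]]
contact_force: [-0.6, -0.0, -0.5]
grip_width: 15.4
```

Emit:
{"method": "servo_tool", "body": {
  "motion": [
    {"x": 0, "y": 0, "z": 1, "yaw": 0, "claw": -1},
    {"x": 0, "y": 0, "z": 2.5, "yaw": 0, "claw": -1},
    {"x": 0, "y": 0, "z": 5, "yaw": 0, "claw": -1},
    {"x": 0, "y": 0, "z": 8, "yaw": 0, "claw": -1},
    {"x": 0, "y": 0, "z": 11, "yaw": 0, "claw": -1},
    {"x": 0, "y": 0, "z": 14, "yaw": 0, "claw": -1},
    {"x": 0, "y": 0, "z": 16, "yaw": 0, "claw": -1},
    {"x": 0, "y": 0, "z": 16, "yaw": 0, "claw": -1},
    {"x": 0, "y": 0, "z": 16, "yaw": 0, "claw": -1}
  ]
}}

```text
time_s: 5.05
position: [541.5, -275.2, 257.1]
ee_rot: [[0.009, 1.0, 0.001], [1.0, -0.009, -0.001], [-0.001, 0.001, -1.0]]
contact_force: [0.1, -0.5, -1.4]
grip_width: 15.3
```

```bash
python3 - <<'E'
from h import *
s=snap("scene");t=snap("top")
b=s["color"][40:180,230:400,::-1];a=t["color"][140:250,310:430,::-1]
f=lambda x,w:cv2.resize(x,(w,400),interpolation=cv2.INTER_CUBIC)
cv2.imwrite("pics/j4.png",np.clip(np.hstack([f(a,400),f(b,400)])*1.15,0,255).astype(np.uint8))
st=monitor.state();print(st["position"],st["contact_force"],st["moment"],st["grip_width"])
E
```

```text
[ 541.20203327 -274.98713615  256.09978992] [ 0.70497106 -0.49401958 -1.15787334] [ 0.01102617 -0.04221377 -0.00532484] 15.156873623820326
```

View pics/j4.png

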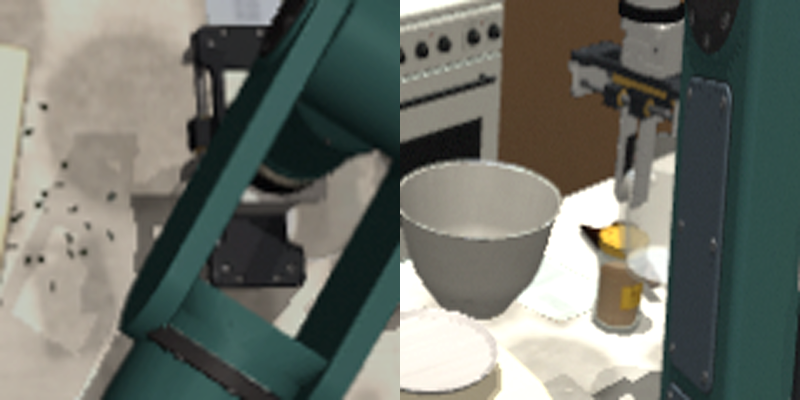

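The jug hangs roughly upright from the fingers (scene panel 640,190). Carrying it over the pan.

Emit:
{"method": "servo_tool", "body": {
  "motion": [
    {"x": 0.7, "y": 2, "z": 0, "yaw": 0, "claw": -1},
    {"x": 2, "y": 5.5, "z": 0, "yaw": 0, "claw": -1},
    {"x": 3.2, "y": 9, "z": 0.3, "yaw": 0, "claw": -1},
    {"x": 4.4, "y": 13, "z": 0.3, "yaw": 0, "claw": -1},
    {"x": 5.7, "y": 17, "z": 0.3, "yaw": 0, "claw": -1},
    {"x": 7, "y": 21, "z": 0.3, "yaw": 0, "claw": -1},
    {"x": 8.4, "y": 24.5, "z": 0.3, "yaw": 0, "claw": -1},
    {"x": 9.6, "y": 27.7, "z": 0.3, "yaw": 0, "claw": -1},
    {"x": 10.4, "y": 30, "z": 0.3, "yaw": 0, "claw": -1},
    {"x": 10.8, "y": 31.3, "z": 0.3, "yaw": 0, "claw": -1},
    {"x": 10.8, "y": 31.3, "z": 0.3, "yaw": 0, "claw": -1},
    {"x": 10.8, "y": 31.3, "z": 0.3, "yaw": 0, "claw": -1}
  ]
}}

```text
time_s: 6.65
position: [649.1, 37.0, 259.2]
ee_rot: [[0.01, 1.0, -0.001], [1.0, -0.01, -0.0], [-0.0, -0.001, -1.0]]
contact_force: [0.3, 0.3, -1.2]
grip_width: 15.4
```

```bash
python3 - <<'E'
from h import *
s=snap("scene");t=snap("top")
b=s["color"][60:200,190:330,::-1];a=t["color"][120:240,220:340,::-1]
f=lambda x,w:cv2.resize(x,(w,400),interpolation=cv2.INTER_CUBIC)
cv2.imwrite("pics/j5.png",np.clip(np.hstack([f(a,400),f(b,400)])*1.15,0,255).astype(np.uint8))
st=monitor.state();print(st["position"],st["contact_force"],st["moment"],st["grip_width"])
E
```

```text
[649.07823755  36.82005532 259.28819331] [-0.19883655  0.41557962 -1.02089098] [ 0.07217471 -0.1281062   0.02248853] 15.433241940221246
```

View pics/j5.png

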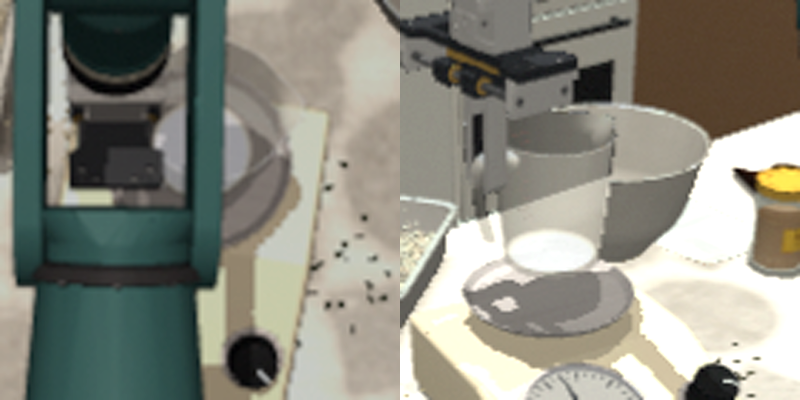

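```bash
python3 - <<'E'
from h import *
s=snap("scene");t=snap("top")
p=(220+203*.3,120+145*.3);q=(190+148*.35,60+252*.35)
(o1,d1),(o2,d2)=ray(t,*p),ray(s,*q);l=np.linalg.lstsq(np.c_[d1,-d2],o2-o1,rcond=None)[0]
print(o1+l[0]*d1,o2+l[1]*d2,onz(t,*p,164),onz(s,*q,164))
E
```

```text
[652.59962223 -49.10124567 162.2431176 ] [655.99668599 -45.63639145 162.83417648] [652.12510747 -48.93571606 164.        ] [654.25562209 -44.12826603 164.        ]
```

Emit:
{"method": "servo_tool", "body": {
  "motion": [
    {"x": 0, "y": 0, "z": -1.5, "yaw": 0, "claw": -1},
    {"x": 0, "y": 0, "z": -2.7, "yaw": 0, "claw": -1},
    {"x": 0, "y": 0, "z": -3.4, "yaw": 0, "claw": -1},
    {"x": 0, "y": 0, "z": -3.8, "yaw": 0, "claw": -1},
    {"x": 0, "y": 0, "z": -3.8, "yaw": 0, "claw": -1}
  ]
}}

```text
time_s: 7.48
position: [649.0, 37.0, 221.0]
ee_rot: [[0.01, 1.0, -0.001], [1.0, -0.01, 0.0], [0.0, -0.001, -1.0]]
contact_force: [-0.7, 0.6, -0.9]
grip_width: 15.7
```

Emit:
{"method": "servo_tool", "body": {
  "motion": [
    {"x": 0, "y": 0, "z": -0.3, "yaw": 0, "claw": -1},
    {"x": 0, "y": 0, "z": -0.5, "yaw": 0, "claw": -1},
    {"x": 0, "y": 0, "z": -0.6, "yaw": 0, "claw": -1},
    {"x": 0, "y": 0, "z": -0.7, "yaw": 0, "claw": -1},
    {"x": 0, "y": 0, "z": -0.8, "yaw": 0, "claw": -1},
    {"x": 0, "y": 0, "z": -0.9, "yaw": 0, "claw": -1},
    {"x": 0, "y": 0, "z": -1.0, "yaw": 0, "claw": -1},
    {"x": 0, "y": 0, "z": -1.0, "yaw": 0, "claw": -1},
    {"x": 0, "y": 0, "z": -1.0, "yaw": 0, "claw": -1}
  ]
}}

```text
time_s: 8.6
position: [649.1, 37.2, 211.2]
ee_rot: [[0.01, 1.0, -0.001], [1.0, -0.01, 0.0], [0.0, -0.001, -1.0]]
contact_force: [-0.3, -0.0, 1.0]
grip_width: 15.3
```

Load moved to the pan (about +2 N). Releasing, then going straight up.

Emit:
{"method": "servo_tool", "body": {
  "motion": [
    {"x": 0, "y": 0, "z": 0, "yaw": 0, "claw": -0.3},
    {"x": 0, "y": 0, "z": 0, "yaw": 0, "claw": 0},
    {"x": 0, "y": 0, "z": 0, "yaw": 0, "claw": 0},
    {"x": 0, "y": 0, "z": 0, "yaw": 0, "claw": 0},
    {"x": 0, "y": 0, "z": 0, "yaw": 0, "claw": 0},
    {"x": 0, "y": 0, "z": 3, "yaw": 0, "claw": 0},
    {"x": 0, "y": 0, "z": 7, "yaw": 0, "claw": 0},
    {"x": 0, "y": 0, "z": 12, "yaw": 0, "claw": 0},
    {"x": 0, "y": 0, "z": 12, "yaw": 0, "claw": 0}
  ]
}}

```text
time_s: 9.72
position: [650.3, 37.2, 337.5]
ee_rot: [[0.01, 1.0, 0.01], [1.0, -0.01, -0.0], [-0.0, 0.01, -1.0]]
contact_force: [1.0, -1.0, 0.8]
grip_width: 46.9
```

```bash
python3 - <<'E'
from h import *
s=snap("scene");t=snap("top")
b=s["color"][60:260,180:340,::-1];a=t["color"][150:250,220:340,::-1]
cv2.imwrite("pics/j6.png",np.clip(np.hstack([cv2.resize(b,(440,550),interpolation=cv2.INTER_CUBIC),cv2.resize(a,(360,550*1),interpolation=cv2.INTER_CUBIC)])*1.1,0,255).astype(np.uint8))
st=monitor.state();print(st["position"],st["grip_width"],st["time_s"])
E
```

```text
[649.27310867  37.16417668 331.54763162] 46.82476827548054 9.825
```

View pics/j6.png

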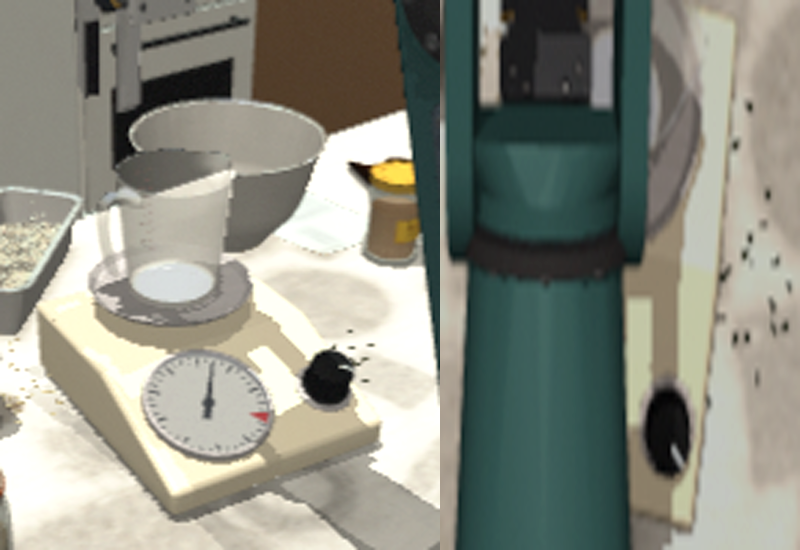

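The jug stands upright on the pan, base about (172,282) in the scene panel. The pointer has turned clockwise and the red mark is at the right (260,415). Now measuring both angles and the knob numerically.

```bash
cat > m.py <<'E'
from h import *
a=np.radians(-10.4);xs=np.array([np.cos(a),np.sin(a),0]);ys=np.array([-np.sin(a),np.cos(a),0]);c20,s20=np.cos(np.radians(20)),np.sin(np.radians(20))
up=xs*c20+np.array([0,0,s20]);n=-xs*s20+np.array([0,0,c20])
D=np.array([512.2,24.,65.5])
def plane(c,uv,P0):
    out=[]
    for u,v in uv:
        o,d=ray(c,u,v);X=o+d*((P0-o)@n)/(d@n);out.append([(X-P0)@up,-(X-P0)@ys])  # uphill, right
    return np.array(out)
def measure(c,D=D):
    im=c["color"];hsv=cv2.cvtColor(im,cv2.COLOR_RGB2HSV)
    pc=proj(c,D)[0];yy,xx=np.mgrid[:384,:512];near=(np.hypot(xx-pc[0],yy-pc[1])<45)
    red=near&((hsv[...,0]<8)|(hsv[...,0]>172))&(hsv[...,1]>110)
    r=plane(c,np.argwhere(red)[:,::-1],D); 
    uv=np.argwhere(near)[:,::-1];p=plane(c,uv,D);g=im.min(2)[uv[:,1],uv[:,0]].astype(float)
    rad=np.hypot(*p.T);face=np.median(g[rad<45]);k=(rad<38)&(g<face-50)
    q=p[k];w=(face-g[k])
    m=np.average(q,axis=0,weights=w);ev=np.linalg.eigh(np.cov(q.T,aweights=w))[1][:,1]
    if ev@m<0: ev=-ev
    ang=lambda v:np.degrees(np.arctan2(v[1],v[0]))
    # bezel-ish check: card pixels (bright) extent
    rm=r.mean(0)
    return dict(nred=len(r),red=rm.round(1),redr=np.hypot(*rm).round(1),redang=ang(rm).round(1),npt=int(k.sum()),ptr=ang(ev).round(1),
      # perpendicular offset of pointer line from assumed centre
      off=(m[0]*-ev[1]+m[1]*ev[0]).round(1),diff=(ang(rm)-ang(ev)).round(1))
E
python3 - <<'E'
from m import *
s=snap("scene");print(measure(s))
t=snap("top");print(measure(t)) 
X=[]
for c,(x0,y0,x1,y1) in((s,(285,180,325,215)),(t,(285,215,310,240))):
    g=c["color"].max(2)[y0:y1,x0:x1];k=np.argwhere(g<60);print(len(k),k.min(0)[::-1]+[x0,y0],k.max(0)[::-1]+[x0,y0]);X.append(k.mean(0)[::-1]+[x0,y0])
(o1,d1),(o2,d2)=ray(s,*X[0]),ray(t,*X[1]);l=np.linalg.lstsq(np.c_[d1,-d2],o2-o1,rcond=None)[0]
print("knob mid",o1+l[0]*d1,o2+l[1]*d2)
E
```

```text
{'nred': 10, 'red': array([-31.5,  41.8]), 'redr': np.float64(52.4), 'redang': np.float64(127.0), 'npt': 37, 'ptr': np.float64(33.5), 'off': np.float64(-2.0), 'diff': np.float64(93.5)}Traceback (most recent call last):
  File "<stdin>", line 3, in <module>
  File "m.py", line 18, in measure
    m=np.average(q,axis=0,weights=w);ev=np.linalg.eigh(np.cov(q.T,aweights=w))[1][:,1]
    raise ZeroDivisionError(
        "Weights sum to zero, can't be normalized")
ZeroDivisionError: Weights sum to zero, can't be normalized
```

```bash
python3 - <<'E'
from m import *
s=snap("scene");t=snap("top");X=[]
for c,(x0,y0,x1,y1) in((s,(285,180,320,215)),(t,(283,215,310,245))):
    g=c["color"].max(2)[y0:y1,x0:x1];k=np.argwhere(g<60);print(len(k),k.min(0)[::-1]+[x0,y0],k.max(0)[::-1]+[x0,y0]);X.append(k.mean(0)[::-1]+[x0,y0])
(o1,d1),(o2,d2)=ray(s,*X[0]),ray(t,*X[1]);l=np.linalg.lstsq(np.c_[d1,-d2],o2-o1,rcond=None)[0]
print("knob mid",o1+l[0]*d1,o2+l[1]*d2)
E
```

```text
255 [290 188] [307 206]
183 [288 220] [302 236]
knob mid [466.17640095 -95.6698371   68.57648739] [465.2061556  -96.48608634  68.59025042]
```

The pointer is at 33.5° and the red mark at 127.0° clockwise (radius 52.4 mm against 52 expected), so the knob must turn about −93.5°, which is +yaw. The knob grip is near (464,−97,80). I plan two grips of about 47° each, centred on the jaw direction across the slope.

Emit:
{"method": "servo_tool", "body": {
  "motion": [
    {"x": -3, "y": -2.2, "z": 0, "yaw": 0.16, "claw": 0.28},
    {"x": -7, "y": -5, "z": 0, "yaw": 0.33, "claw": 0.28},
    {"x": -11, "y": -8, "z": 0, "yaw": 0.5, "claw": 0.28},
    {"x": -15, "y": -11, "z": 0, "yaw": 0.67, "claw": 0.28},
    {"x": -18.5, "y": -13.4, "z": 0, "yaw": 0.83, "claw": 0.28},
    {"x": -18.5, "y": -13.4, "z": -4, "yaw": 0.99, "claw": 0.28},
    {"x": -18.5, "y": -13.4, "z": -9, "yaw": 0.99, "claw": 0.28},
    {"x": -18.5, "y": -13.4, "z": -14, "yaw": 0.99, "claw": 0.28},
    {"x": -18.5, "y": -13.4, "z": -18, "yaw": 0.99, "claw": 0.28},
    {"x": -18.5, "y": -13.4, "z": -20, "yaw": 0.99, "claw": 0.28},
    {"x": -18.5, "y": -13.4, "z": -20, "yaw": 0.99, "claw": 0.28},
    {"x": -18.5, "y": -13.4, "z": -20, "yaw": 0.99, "claw": 0.28}
  ]
}}

```text
time_s: 11.52
position: [463.9, -96.9, 129.3]
ee_rot: [[-0.831, 0.557, -0.002], [0.557, 0.831, -0.004], [-0.0, -0.005, -1.0]]
contact_force: [0.3, 1.2, 0.8]
grip_width: 60.1
```

```bash
python3 - <<'E'
from h import *
s=snap("scene");t=snap("top")
b=s["color"][120:240,210:370,::-1];a=t["color"][175:255,250:330,::-1]
cv2.imwrite("pics/k1.png",np.clip(np.hstack([cv2.resize(b,(480,360),interpolation=cv2.INTER_CUBIC),cv2.resize(a,(320,360),interpolation=cv2.INTER_CUBIC)])*1.1,0,255).astype(np.uint8))
E
```

```text
(no output)
```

View pics/k1.png

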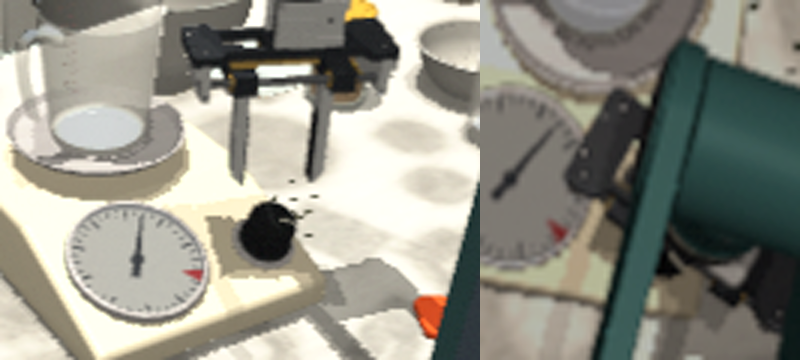

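The fingers straddle the knob axis (tips about 240 and 315 px, knob at 268,232). The dial stays visible to the scene camera. Descending and gripping.

Emit:
{"method": "servo_tool", "body": {
  "motion": [
    {"x": 0, "y": 0, "z": -2.5, "yaw": 0, "claw": 0.28},
    {"x": 0, "y": 0, "z": -4.5, "yaw": 0, "claw": 0.28},
    {"x": 0, "y": 0, "z": -5.5, "yaw": 0, "claw": 0.28},
    {"x": 0, "y": 0, "z": -6.1, "yaw": 0, "claw": 0.28},
    {"x": 0, "y": 0, "z": -6.5, "yaw": 0, "claw": 0.28},
    {"x": 0, "y": 0, "z": -6.5, "yaw": 0, "claw": 0.28},
    {"x": 0, "y": 0, "z": -6.5, "yaw": 0, "claw": 0.28}
  ]
}}

```text
time_s: 12.5
position: [464.8, -97.2, 65.7]
ee_rot: [[-0.831, 0.557, 0.0], [0.557, 0.831, -0.005], [-0.003, -0.004, -1.0]]
contact_force: [0.1, 0.1, -0.4]
grip_width: 60.4
```

Emit:
{"method": "servo_tool", "body": {
  "motion": [
    {"x": 0, "y": 0, "z": 0, "yaw": 0, "claw": 0},
    {"x": 0, "y": 0, "z": 0, "yaw": 0, "claw": -0.2},
    {"x": 0, "y": 0, "z": 0, "yaw": 0, "claw": -0.2},
    {"x": 0, "y": 0, "z": 0, "yaw": 0, "claw": -0.2}
  ]
}}

```text
time_s: 13.0
position: [465.4, -96.8, 66.2]
ee_rot: [[-0.831, 0.557, 0.002], [0.557, 0.831, -0.004], [-0.004, -0.002, -1.0]]
contact_force: [1.6, 2.9, 1.6]
grip_width: 47.4
```

```bash
python3 - <<'E'
from m import *
print(measure(snap("scene")));s=monitor.state();print(s["contact_force"],s["grip_width"],s["position"])
E
```

```text
{'nred': 10, 'red': array([-31.5,  41.8]), 'redr': np.float64(52.4), 'redang': np.float64(127.0), 'npt': 37, 'ptr': np.float64(33.5), 'off': np.float64(-2.0), 'diff': np.float64(93.5)}
[1.67506623 2.74907345 1.7790237 ] 47.83228960475644 [465.44122156 -96.77114782  66.16617788]
```

Gripped (47 mm, small forces). First turn of 47°.

Emit:
{"method": "servo_tool", "body": {
  "motion": [
    {"x": 0, "y": 0, "z": 0, "yaw": 0.08, "claw": -0.3},
    {"x": 0, "y": 0, "z": 0, "yaw": 0.18, "claw": -0.3},
    {"x": 0, "y": 0, "z": 0, "yaw": 0.28, "claw": -0.3},
    {"x": 0, "y": 0, "z": 0, "yaw": 0.38, "claw": -0.3},
    {"x": 0, "y": 0, "z": 0, "yaw": 0.48, "claw": -0.3},
    {"x": 0, "y": 0, "z": 0, "yaw": 0.58, "claw": -0.3},
    {"x": 0, "y": 0, "z": 0, "yaw": 0.68, "claw": -0.3},
    {"x": 0, "y": 0, "z": 0, "yaw": 0.76, "claw": -0.3},
    {"x": 0, "y": 0, "z": 0, "yaw": 0.82, "claw": -0.3},
    {"x": 0, "y": 0, "z": 0, "yaw": 0.82, "claw": -0.3}
  ]
}}

```text
time_s: 14.3
position: [465.3, -96.2, 66.7]
ee_rot: [[-0.974, -0.227, 0.004], [-0.227, 0.974, -0.001], [-0.004, -0.002, -1.0]]
contact_force: [-1.5, 7.8, 3.2]
grip_width: 45.3
```

```bash
python3 - <<'E'
from m import *
print(measure(snap("scene")));s=monitor.state();print(s["contact_force"],s["grip_width"],s["position"],s["joints"][5])
E
```

```text
{'nred': 10, 'red': array([ 3.6, 51.1]), 'redr': np.float64(51.2), 'redang': np.float64(86.0), 'npt': 37, 'ptr': np.float64(33.5), 'off': np.float64(-2.0), 'diff': np.float64(52.5)}
[-0.74777342  7.28245303  4.01774903] 44.65243736846329 [465.32012207 -96.2313828   66.70402063] -121.6455971958851
```

Turned 41°, with 52.5° left. Opening, winding back and gripping again.

Emit:
{"method": "servo_tool", "body": {
  "motion": [
    {"x": 0, "y": 0.1, "z": 0, "yaw": 0, "claw": 0.28},
    {"x": 0, "y": 0.1, "z": 0, "yaw": 0, "claw": 0.28},
    {"x": 0, "y": 0.1, "z": 0, "yaw": 0, "claw": 0.28},
    {"x": 0, "y": 0.1, "z": 0, "yaw": -0.15, "claw": 0.28},
    {"x": 0, "y": 0.1, "z": 0, "yaw": -0.3, "claw": 0.28},
    {"x": 0, "y": 0.1, "z": 0, "yaw": -0.45, "claw": 0.28},
    {"x": 0, "y": 0.1, "z": 0, "yaw": -0.6, "claw": 0.28},
    {"x": 0, "y": 0.1, "z": 0, "yaw": -0.75, "claw": 0.28},
    {"x": 0, "y": 0.1, "z": 0, "yaw": -0.87, "claw": 0.28},
    {"x": 0, "y": 0.1, "z": 0, "yaw": -0.87, "claw": 0.28},
    {"x": 0, "y": 0.1, "z": 0, "yaw": -0.87, "claw": 0},
    {"x": 0, "y": 0.1, "z": 0, "yaw": -0.87, "claw": -0.3},
    {"x": 0, "y": 0.1, "z": 0, "yaw": -0.87, "claw": -0.3},
    {"x": 0, "y": 0.1, "z": 0, "yaw": -0.87, "claw": -0.3}
  ]
}}

```text
time_s: 16.1
position: [463.9, -96.9, 66.8]
ee_rot: [[-0.802, 0.598, -0.001], [0.598, 0.802, -0.008], [-0.004, -0.007, -1.0]]
contact_force: [-6.3, -5.7, 2.1]
grip_width: 45.4
```

Emit:
{"method": "servo_tool", "body": {
  "motion": [
    {"x": 0, "y": 0, "z": 0, "yaw": 0.08, "claw": -0.3},
    {"x": 0, "y": 0, "z": 0, "yaw": 0.18, "claw": -0.3},
    {"x": 0, "y": 0, "z": 0, "yaw": 0.28, "claw": -0.3},
    {"x": 0, "y": 0, "z": 0, "yaw": 0.38, "claw": -0.3},
    {"x": 0, "y": 0, "z": 0, "yaw": 0.48, "claw": -0.3},
    {"x": 0, "y": 0, "z": 0, "yaw": 0.58, "claw": -0.3},
    {"x": 0, "y": 0, "z": 0, "yaw": 0.68, "claw": -0.3},
    {"x": 0, "y": 0, "z": 0, "yaw": 0.78, "claw": -0.3},
    {"x": 0, "y": 0, "z": 0, "yaw": 0.86, "claw": -0.3},
    {"x": 0, "y": 0, "z": 0, "yaw": 0.86, "claw": -0.3},
    {"x": 0, "y": 0, "z": 0, "yaw": 0.86, "claw": -0.3}
  ]
}}

```text
time_s: 17.48
position: [464.2, -96.1, 67.2]
ee_rot: [[-0.976, -0.217, 0.006], [-0.217, 0.976, -0.004], [-0.005, -0.006, -1.0]]
contact_force: [-0.8, 4.9, 3.0]
grip_width: 44.8
```

```bash
python3 - <<'E'
from m import *
print(measure(snap("scene")));s=monitor.state();print(s["contact_force"],s["grip_width"],s["position"],s["joints"][5])
E
```

```text
{'nred': 9, 'red': array([40.4, 37. ]), 'redr': np.float64(54.7), 'redang': np.float64(42.5), 'npt': 37, 'ptr': np.float64(33.5), 'off': np.float64(-2.0), 'diff': np.float64(9.0)}
[-1.08279157  5.38397004  3.61486266] 45.148824432108114 [464.26385954 -96.12072556  67.24003374] -120.97955589568137
```

Measured against the pointer's own line (independent of the assumed dial centre), the mark is 10.5 mm off, about 11°. Continuing in this grip.

Emit:
{"method": "servo_tool", "body": {
  "motion": [
    {"x": 0, "y": 0, "z": 0, "yaw": 0.08, "claw": -0.3},
    {"x": 0, "y": 0, "z": 0, "yaw": 0.16, "claw": -0.3},
    {"x": 0, "y": 0, "z": 0, "yaw": 0.21, "claw": -0.3},
    {"x": 0, "y": 0, "z": 0, "yaw": 0.21, "claw": -0.3},
    {"x": 0, "y": 0, "z": 0, "yaw": 0.21, "claw": -0.3}
  ]
}}

```text
time_s: 18.15
position: [463.9, -95.9, 67.9]
ee_rot: [[-0.91, -0.415, 0.006], [-0.415, 0.91, -0.003], [-0.004, -0.005, -1.0]]
contact_force: [-3.7, 3.9, 5.1]
grip_width: 45.8
```

```bash
cat >> m.py <<'E'
def fine(c):
    m=measure(c);a=np.radians(m["ptr"]);e=m["red"]@np.array([-np.sin(a),np.cos(a)])-m["off"];return m,"perp mm",e.round(1)
E
python3 - <<'E'
from m import *
print(fine(snap("scene")));s=monitor.state();print(s["contact_force"],s["grip_width"],s["position"],s["joints"][5])
E
```

```text
({'nred': 8, 'red': array([47.7, 28.5]), 'redr': np.float64(55.6), 'redang': np.float64(30.8), 'npt': 37, 'ptr': np.float64(33.5), 'off': np.float64(-2.0), 'diff': np.float64(-2.6)}, 'perp mm', np.float64(-0.6))
[-3.79989751  3.09455886  5.67892223] 45.46386190077781 [463.88587334 -95.94080514  67.9600826 ] -133.04246198005671
```

Within 0.6 mm. Releasing, lifting clear and moving off to the right for a final check with both cameras.

Emit:
{"method": "servo_tool", "body": {
  "motion": [
    {"x": 0, "y": 0, "z": 0, "yaw": 0, "claw": 0.28},
    {"x": 0, "y": 0, "z": 0, "yaw": 0, "claw": 0.28},
    {"x": 0, "y": 0, "z": 0, "yaw": 0, "claw": 0.28},
    {"x": 0, "y": 0, "z": 3, "yaw": 0, "claw": 0.28},
    {"x": 0, "y": 0, "z": 7, "yaw": 0, "claw": 0.28},
    {"x": 0, "y": 0, "z": 12, "yaw": 0, "claw": 0.28},
    {"x": 0, "y": 0, "z": 18, "yaw": 0, "claw": 0.28},
    {"x": -3, "y": -5, "z": 20, "yaw": 0, "claw": 0.28},
    {"x": -6, "y": -10, "z": 20, "yaw": 0, "claw": 0.28},
    {"x": -9, "y": -15, "z": 20, "yaw": 0, "claw": 0.28},
    {"x": -12, "y": -20, "z": 20, "yaw": 0, "claw": 0.28},
    {"x": -15, "y": -25, "z": 20, "yaw": 0, "claw": 0.28},
    {"x": -15, "y": -25, "z": 20, "yaw": 0, "claw": 0.28},
    {"x": -15, "y": -25, "z": 20, "yaw": 0, "claw": 0.28}
  ]
}}

```text
time_s: 19.95
position: [393.7, -236.6, 263.5]
ee_rot: [[-0.939, -0.344, -0.016], [-0.343, 0.939, -0.035], [0.028, -0.028, -0.999]]
contact_force: [0.0, -0.6, 0.3]
grip_width: 60.3
```

```bash
python3 - <<'E'
from m import *
s=snap("scene");t=snap("top");print(fine(s))
try: print(fine(t))
except Exception as e: print(e)
print(monitor.state()["time_s"],monitor.state()["position"])
b=s["color"][110:240,190:320,::-1];a=t["color"][140:250,225:335,::-1]
cv2.imwrite("pics/f1.png",np.clip(np.hstack([cv2.resize(x,(400,400),interpolation=cv2.INTER_CUBIC) for x in(b,a)])*1.1,0,255).astype(np.uint8))
E
```

```text
({'nred': 8, 'red': array([47.7, 28.5]), 'redr': np.float64(55.6), 'redang': np.float64(30.8), 'npt': 37, 'ptr': np.float64(33.5), 'off': np.float64(-2.0), 'diff': np.float64(-2.6)}, 'perp mm', np.float64(-0.6))
({'nred': 7, 'red': array([46. , 30.7]), 'redr': np.float64(55.3), 'redang': np.float64(33.8), 'npt': 17, 'ptr': np.float64(-146.8), 'off': np.float64(-0.3), 'diff': np.float64(180.6)}, 'perp mm', np.float64(-0.2))
20.05 [ 393.5568769  -236.62313049  263.55106457]
```

View pics/f1.png

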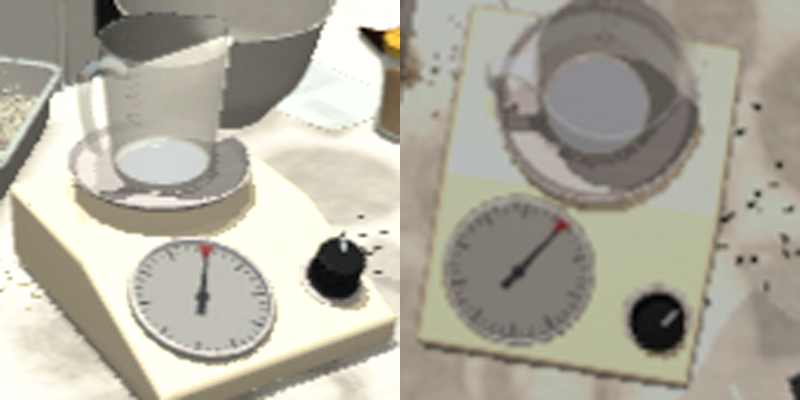

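In both views the pointer tip lies on the red mark (206,250 in scene; 562,226 in top), and the jug is centred on the pan with the arm clear. Handing in.

```bash
python3 -c "
from cell import arm;print(arm.job_done())"
```

```text
the job is handed in; nothing more can be done
None
```

The jug is standing on the middle of the pan, released, and the tare knob is turned so the pointer stands on the red zero mark. I handed the job in at about 20 s of the 72 s allowed. Handing in gives no verdict.

- **How it went:** I lifted the jug by its handle, set it down gently and let go. I then turned the knob about 95° anticlockwise, in two grips plus a small correction.
- **Zero mark:** after letting go of the knob, the mark was 0.6 mm off the pointer's line in the scene camera and 0.2 mm in the top camera. The limit is 4.2 mm.
- **Jug:** the last picture shows it upright and centred on the pan by eye. Just before I lowered it, its base measured within about 6 mm of the pan's centre.
- **Sugar jar:** nothing came near it, but I did not measure it again at the end.

**Problems and disagreements:**
- My first move call was refused for missing fields, and nothing moved.
- The dial centre I had assumed was about 2 mm off, so I judged the zero by the pointer's own line.
- On the final retreat the arm stopped about 80 mm short of where I sent it, but it was clear of everything.
- In the last check, the top camera's pointer angle came out reversed by 180°. That does not affect the distance to the line, and the picture shows the tip on the red mark.

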